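Scoop the last red cheeses out of the display tub and weigh them

ROBOT

A 7-joint arm with a two-finger parallel gripper is mounted at the origin on the work surface. World frame = base frame: x ahead of the robot, y to its left, z up, the work surface at z = 0. Lengths are in m, angles in rad, forces in N, time in s.
With the tool pointing down it reaches from about 0.4 to 0.85 m from the base axis. Payload 10.4 kg.
Tool frame: the origin (TCP) lies at the very end of the fingers, on their centre line; the grasp point (between the pads) lies 19 mm behind it; z points along the fingers, y is the line along which they close (so a half turn about z gives the same grasp; the last joint's range is limited). The gripper opens to 87 mm and grips with 3 to 60 N. Pads are 19 mm wide; open, the fingers measure 117 mm over their backs; the gripper's body (75 mm by 190 mm) begins 51 mm behind the grasp point.
Start: joints at [-1.134, 0.332, -0.065, 1.46, 0.022, 1.35, -0.088], TCP at [0.277, 0.56, 0.223] pointing down, gripper open.
Joint ranges: [-2.6, 2.6], [-0.5, 2.12], [-1.47, 1.34], [0.16, 2.42], [-1.27, 4.41], [0.06, 2.06], [-2.6, 2.6]. Speed limits (rad/s): [2.22, 2.22, 2.79, 2.79, 3.14, 3.14, 3.14].

INTERFACE

Orientations are given as a unit quaternion [x, y, z, w].
In Python, from bench import * gives the robot as it stands.
- The arm moves only by the tool step_arm, never from a script. Its arguments are lists of equal length, an entry for each row: "delta_pos": the shift along the world's x, y, z in units of 25 mm (1.0 is 25 mm), a list of three; "turn": the turn about the world's z in units of 0.12 rad (1.0 is 0.12 rad). In form: {"delta_pos": [[tx, ty, tz], ...], "turn": [turn, ...]}. A call has 1 to 12 rows; each row shifts and turns the commanded pose from where the row before left it; what a row does not reach is not made up. A row lasts 1/10 s, in which the tool goes at most 50 mm and 8.59 degrees, less where a joint would pass 70% of its speed; a pose out of reach is approached as far as the arm can. A call with a number of a shift or a turn outside -1 to 1 is refused whole. A call with a gripper value outside its range is refused whole. "grip" is the closure, from 0 (fully open) to 1 (shut), set as the call begins (left out, the last holds). The fingers move at their own pace and stop on an object; "newtons" is the grip in N (left out, the last holds). Time passes only in rows, so rows that do not move let the fingers close. It gives the time, the measured TCP pose, the force, the opening and the grip force at its end, in the units of the state.
- read_state(): the state, without advancing time (a new reading comes with each control period).
- camera(name): name is "scene" or "side" or "wrist"; returns a dict with "image" (420x560x3 uint8, red, green, blue), "z_map" (420x560 float32, m along the optical axis (not along the pixel's ray), 0 where there is no reading), "mtx" (3x3 intrinsics, pixels), "dist" ([k1, k2, p1, p2, k3] as OpenCV has them; the pictures are not rectified), "view" (4x4, takes a point from world to camera coordinates). Camera axes: x right, y up, looking along -z (the intrinsics and any distortion apply to the point x, -y, -z); pixel columns grow to the right and rows downward; lengths in m; the calibration is good to about 2 mm. A picture is of the moment at which its call begins.
- close_job(): hands the job in; it is judged then, once.
The state is a dict: "time": time; "joint_positions": joint angles; "joint_vel": joint speeds; "joint_torque": joint torques, N m; "ee_pos": TCP position; "eef_rot": TCP orientation; "ft_force": force on the tool from outside, world axes, zero at the start; "torque": the same for the moment, N m; "width": finger opening in m; "grip_force": force on a finger pad.
Only numpy, scipy, OpenCV 4.12 (cv2) and the standard library are available. Lean on these libraries where they do the work, as an engineer would, in place of code of your own. Each camera call takes 0.05 s, during which the arm holds its last target. There are 200 camera calls.

TASK

Take the metal scoop by its handle and drive it along the floor of the wooden tub into the tub's left corner nearest you, so that both red-waxed cheeses ride up over its lip into the pan; then lift them out, set the loaded scoop down level in the middle of the scale and let go. Touch the cheeses with the scoop only, never with the gripper, leave the yellow cheese where it is, and do not strike the lamp bar over the tub or shift anything else on the counter.

Things in the scene. Friction and masses are not known exactly. Their poses are not given: they have to be found in the camera images.
- scoop: Steel hand scoop with a black handle, 0.26 kg, standing flat on the counter left or right of the tub, lip roughly to world +y. Origin: on its underside; x ahead to the lip, y left, z up. Pan 150 mm wide (y -75..75); floor 2 mm thick, x=-55..32 mm; back wall (x=-55..-52) and sides 3 mm thick, 38 mm high; from x=0 on the sides slope down to 16 mm at x=34.
- scoop_grip (a point): Point on the handle's axis: scoop frame x=-79, y=0, z=92 mm. The handle is a 26 x 26 mm square bar from the rear of the pan (x=-40, z=36 mm), leaning back 35 degrees from vertical towards -x, 105 mm long (top end at x=-100, z=122). It can be pinched across its sides or across its front and back faces.
- scoop_lip (a point): Middle of the lip's tip: scoop frame x=50, y=0, z=1 mm. The lip is a full-width ramp from 1 mm high at the tip up to a 7 mm crest at x=32, behind which it drops to the pan floor.
- tub: Fixed open wooden tub, outside 282 mm (x) by 252 mm (y). Origin: centre of its underside on the counter. Its x points along it to its left end (roughly world +y), its y towards the robot. Inside x -135..135, y -120..120 mm, walls 6 mm thick, floor top 6 mm above the counter. Wall tops above the counter: left end 76, right end 40, both sides 60 mm.
- tub_corner (a point): The tub's inner corner at its left end on the robot's side, at floor height: tub frame x=135, y=120, z=6 mm.
- lamp: Fixed lamp bar across the tub on two 12 mm posts (x=36, y=+-137). Same origin and axes as the tub. The bar fills x=25..47, y=-145..145, z=184..209 mm (88 to 110 mm short of the left end's inner face): with the scoop at that end an upright gripper on the handle would hit it; one leaning back along the handle clears it.
- red_a: Red-waxed cheese, a rounded-edge disc 60 mm across and 30 mm high, about 95 g, lying flat in the tub's left part, near the wall on the robot's side. Origin: centre of its underside, z up.
- red_b: The second red-waxed cheese, same size, lying in the left part too, farther from the robot; the outer edge of it is at most 150 mm from the robot-side inner wall, so a scoop kept close along that wall takes in both. They slide freely when pushed. Origin: centre of its underside, z up.
- yellow: Yellow-waxed cheese, same size, lying along the tub's wall farthest from the robot; to be left there. Origin: centre of its underside.
- scale: Fixed white counter scale, 170 x 170 mm, with a flat square steel top 160 x 160 mm at 50 mm above the counter, right or left of the tub, opposite the scoop. Origin: centre of its underside.
- scale_top (a point): Centre of the scale's flat top, 50 mm above the counter.
- jar: Amber jar with a brass lid, 68 mm across, 95 mm high, beyond the tub on the left. Origin: centre of its underside.
- bottle: Green bottle, 66 mm across, 140 mm high, beyond the tub on the right. Origin: centre of its underside.
- bowl: Blue bowl, 110 mm across, 50 mm high, far left. Origin: centre of its underside.

How it is judged:
On the way, in this order (a step that is already met when the one before it is completed fails the run):
1. both red cheeses lie in the scoop's pan while the scoop is still down in the tub (x of red_a in the frame of scoop between -0.06 and 0.032 m and y of red_a in the frame of scoop between -0.07 and 0.07 m and z of red_a in the frame of scoop between -0.006 and 0.05 m and x of red_b in the frame of scoop between -0.06 and 0.032 m and y of red_b in the frame of scoop between -0.07 and 0.07 m and z of red_b in the frame of scoop between -0.006 and 0.05 m and z of scoop in the frame of tub below 0.055 m and x of scoop in the frame of tub between -0.14 and 0.14 m and y of scoop in the frame of tub between -0.12 and 0.12 m), for 0.1 s.
2. the scoop, with both red cheeses in it, is lifted clear of the tub's floor by 70 mm or more (x of red_a in the frame of scoop between -0.06 and 0.032 m and y of red_a in the frame of scoop between -0.07 and 0.07 m and z of red_a in the frame of scoop between -0.006 and 0.05 m and x of red_b in the frame of scoop between -0.06 and 0.032 m and y of red_b in the frame of scoop between -0.07 and 0.07 m and z of red_b in the frame of scoop between -0.006 and 0.05 m and height (world z) of scoop above 0.075 m), for 0.1 s.
At the end, for the whole second after the job is handed in: The scoop stands released, at rest and level (4.5 degrees) on the scale's top, origin within 45 mm of the top's centre, both red cheeses at rest in its pan with their centres behind the lip's crest; the yellow cheese lies on the tub floor within 30 mm of where it was (x of red_a in the frame of scoop between -0.06 and 0.032 m and y of red_a in the frame of scoop between -0.07 and 0.07 m and z of red_a in the frame of scoop between -0.006 and 0.05 m and x of red_b in the frame of scoop between -0.06 and 0.032 m and y of red_b in the frame of scoop between -0.07 and 0.07 m and z of red_b in the frame of scoop between -0.006 and 0.05 m and horizontal distance between scoop and scale_top below 0.045 m and z of scoop in the frame of scale_top between -0.004 and 0.005 m and angle between scoop's own z axis and vertical below 0.08 rad and linear speed of each of scoop, red_a, red_b below 0.02 m/s and contact force between each of the arm, the fingers and scoop below 0.1 N and z of yellow in the frame of tub below 0.012 m and distance of yellow from where it was at the start of the episode below 0.03 m); the robot touches nothing.
It fails at once if the gripper or arm touches a red or the yellow cheese (contact force between any of the fingers, the arm and red_a above 0.5 N or contact force between any of the fingers, the arm and red_b above 0.5 N or contact force between any of the fingers, the arm and yellow above 0.5 N).
It fails at once if the lamp bar is struck (contact force between anything else and lamp above 4 N).
It fails at once if the yellow cheese is pushed 30 mm or more (distance of yellow from where it was at the start of the episode above 0.03 m).
It fails at once if a bystander is moved by more than 30 mm (distance of any of jar, bottle, bowl from where it was at the start of the episode above 0.03 m).
It also fails if it takes over 72 s, if anything falls off the work surface, if the arm or the gripper's body presses on something with over 40 N, if the wrist force passes 120 N, or if a joint passes its speed limit or range.

## Working session

There is one attempt and no reset: what is moved stays moved. The work goes in short steps, Python scripts to look and compute and a tool call to move; the robot and the scene stay as the last step left them, time stands still between calls to the robot, and variables do not carry over. Pictures are saved under pics/ and viewed, at most 10 in all, crops included, and the job is handed in when it is done.

Besides the shell and the picture viewer there is one more tool, called by a JSON object that holds its "method" and its "body". step_arm: Moves the arm, as the interface text tells. Shifts and turns lie within -1 to 1; 1 stands for 25 mm of shift or 0.12 rad of turn. Its arguments: {"type":"object","properties":{"delta_pos":{"type":"array"},"turn":{"type":"array"},"grip":{"type":"number"},"newtons":{"type":"number"}},"required":["delta_pos","turn"]}

```bash
mkdir -p pics; ls; cat > h.py <<'E'
from bench import *
import numpy as np, cv2
def shot(n):
    c=camera(n); np.savez('%s.npz'%n,**c); return c
def load(n): return dict(np.load('%s.npz'%n))
def cloud(c):
    "world xyz of every pixel from z_map"
    h,w=c['z_map'].shape; u,v=np.meshgrid(np.arange(w),np.arange(h))
    p=cv2.undistortPoints(np.stack([u,v],-1).reshape(-1,1,2).astype(np.float64),c['mtx'],c['dist']).reshape(h,w,2)
    z=c['z_map']; P=np.stack([p[...,0]*z,-p[...,1]*z,-z,np.ones_like(z)],-1)
    W=P@np.linalg.inv(c['view']).T; W=W[...,:3]; W[z<=0]=np.nan; return W
def proj(c,X):
    X=np.atleast_2d(X); q=(np.c_[X,np.ones(len(X))]@c['view'].T)[:,:3]*[1,-1,-1]
    return cv2.projectPoints(q,np.zeros(3),np.zeros(3),c['mtx'],c['dist'])[0].reshape(-1,2)
E
python3 - <<'E'
from h import *
ims=[]
for n in('scene','side','wrist'):
    c=shot(n); ims.append(c['image']); print(n,np.linalg.inv(c['view'])[:3].round(3).tolist(),(c['z_map']>0).mean())
cv2.imwrite('pics/a.png',cv2.resize(np.hstack(ims[:2])[...,::-1],(800,300)))
cv2.imwrite('pics/scene0.png',ims[0][...,::-1])
print(read_state())
E
```

```text
pics
scene [[-0.313, -0.737, 0.599, 1.084], [0.95, -0.244, 0.195, 0.155], [0.002, 0.63, 0.777, 0.777]] 0.9959651360544217
side [[0.706, 0.523, -0.478, 0.003], [-0.708, 0.515, -0.483, -0.557], [-0.006, 0.679, 0.734, 0.975]] 0.9959141156462585
wrist [[0.444, -0.863, -0.24, 0.212], [0.896, 0.427, 0.12, 0.592], [-0.001, -0.269, 0.963, 0.384]] 0.9894940476190476
{'time': 0.15, 'joint_positions': array([-1.13361961,  0.33273384, -0.06471434,  1.46070981,  0.02158072,
        1.34989116, -0.08849453]), 'joint_vel': array([-1.17612723e-03, -8.86845566e-04, -6.24112595e-04, -1.68024831e-03,
       -1.06482330e-03,  5.98832915e-06, -7.57039430e-04]), 'joint_torque': array([ 1.73427688e-04, -6.23624325e+01,  2.43273913e-02, -3.90144324e+01,
       -6.13172259e-02,  3.71416868e-02,  7.69558574e-05]), 'ee_pos': array([0.27720606, 0.55985548, 0.2219507 ]), 'eef_rot': array([ 2.27853749e-01,  9.73695227e-01, -5.12359657e-04, -1.09830431e-04]), 'ft_force': array([ 0.35466254, -0.41851283,  0.07424145]), 'torque': array([-0.01452435,  0.01191789,  0.0118219 ]), 'grip_force': 0.0, 'width': 0.08712325653277062}
```

View pics/scene0.png

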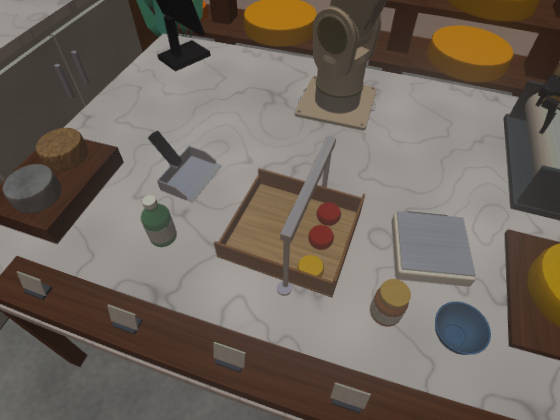

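View pics/a.png

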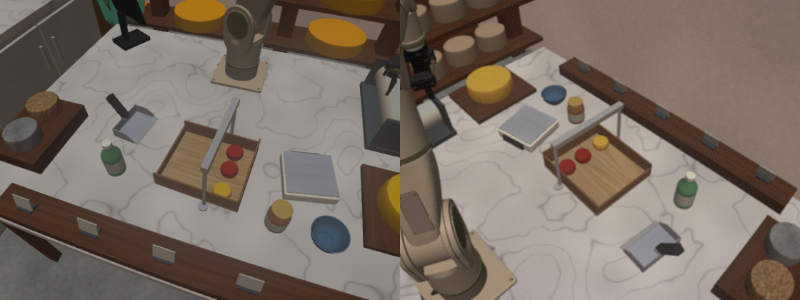

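The scene view looks at the robot from the far side. The scoop (scene px ~190,175) is on the robot's right, and the tub is centred around (295,228). The reds are at (329,213) and (321,237), the yellow at (311,266), and the scale at (433,245) on the left. The lamp bar crosses the tub.

```bash
cat > m.py <<'E'
from h import *
out={}
for n in('scene','side'):
    c=load(n); W=cloud(c); hsv=cv2.cvtColor(c['image'],cv2.COLOR_RGB2HSV); H,S,V=[hsv[...,i].astype(int) for i in range(3)]
    x,y,z=W[...,0],W[...,1],W[...,2]
    reg=(x>.3)&(x<.85)&(y>-.5)&(y<.45)
    for nm,m in (('red',((H<6)|(H>172))&(S>150)&reg),('yel',(H>18)&(H<32)&(S>150)&reg&(z<.06))):
        k,l,st,ce=cv2.connectedComponentsWithStats(m.astype(np.uint8))
        for i in range(1,k):
            if st[i,4]>60:
                q=W[(l==i)]; t=q[q[:,2]>np.nanpercentile(q[:,2],60)-.004]
                r=cv2.minEnclosingCircle(t[:,:2].astype(np.float32)); print(n,nm,st[i,4],ce[i].round(),'top',np.nanmedian(t[:,2]).round(4),np.round(r[0],4),round(r[1],4))
    # boxes: scale top, tub rim
    m=(abs(z-.05)<.006)&(y>.15)&(y<.45)&(S<60)&reg
    k,l,st,ce=cv2.connectedComponentsWithStats(m.astype(np.uint8)); i=1+st[1:,4].argmax()
    r=cv2.minAreaRect((W[l==i][:,:2]*1000).astype(np.float32)); print(n,'scale',np.round(r[0],1),np.round(r[1],1),round(r[2],2))
    m=(z>.03)&(z<.085)&reg&(y>-.25)&(y<.19)&(S>60)&(H<20)
    k,l,st,ce=cv2.connectedComponentsWithStats(cv2.dilate(m.astype(np.uint8),np.ones((3,3)))); i=1+st[1:,4].argmax()
    q=W[(l==i)&m]; r=cv2.minAreaRect((q[:,:2]*1000).astype(np.float32)); print(n,'tub',np.round(r[0],1),np.round(r[1],1),round(r[2],2))
    m=(z>.175)&(z<.22)&reg&(y>-.15)&(y<.2)
    k,l,st,ce=cv2.connectedComponentsWithStats(m.astype(np.uint8)); i=1+st[1:,4].argmax()
    r=cv2.minAreaRect((W[l==i][:,:2]*1000).astype(np.float32)); print(n,'lamp',np.round(r[0],1),np.round(r[1],1),round(r[2],2))
    # scoop: near y -.2..-.45
    s=reg&(y<-.1)&(x<.65)&(z>.012)&(y>-.5)
    k,l,st,ce=cv2.connectedComponentsWithStats(s.astype(np.uint8))
    for i in range(1,k):
        if st[i,4]>80:
            q=W[l==i]; print(n,'blob',st[i,4],ce[i].round(),np.nanmin(q,0).round(3),np.nanmax(q,0).round(3))
E
python3 m.py
```

```text
scene red 280 [329. 211.] top 0.0346 [0.4881 0.0862] 0.0263
scene red 341 [321. 234.] top 0.0346 [0.5608 0.0858] 0.0274
scene yel 392 [311. 265.] top 0.0346 [0.6528 0.083 ] 0.031
scene scale [510.8 338.2] [162.8 162.2] 11.02
scene tub [557.5 -46.3] [163.9 254.2] 87.84
scene lamp [563.1  49. ] [ 22.9 288.8] 86.62
scene blob 1041 [173. 159.] [ 0.384 -0.41   0.012] [ 0.544 -0.262  0.128]
scene blob 538 [243. 204.] [ 0.425 -0.133  0.012] [ 0.649 -0.1    0.061]
side red 330 [256. 217.] top 0.0355 [0.559  0.0841] 0.028
side red 327 [234. 232.] top 0.0354 [0.486  0.0828] 0.0285
side yel 274 [281. 197.] top 0.0357 [0.649  0.0825] 0.0285
side scale [510.5 338. ] [164.7 167.3] 10.92
side tub [559.2  11.5] [282.1 271.3] 86.9
side lamp [561.7  48.9] [ 26.9 288.8] 86.98
side blob 723 [305. 272.] [ 0.425 -0.134  0.012] [ 0.65  -0.1    0.062]
side blob 669 [395. 273.] [ 0.631 -0.313  0.012] [ 0.65  -0.256  0.116]
side blob 1271 [366. 348.] [ 0.383 -0.413  0.012] [ 0.544 -0.26   0.132]
```

```bash
cat > s.py <<'E'
from h import *
P=[];Hd=[]
for n in('scene','side'):
    c=load(n); W=cloud(c); x,y,z=W[...,0],W[...,1],W[...,2]
    reg=(x>.37)&(x<.56)&(y>-.43)&(y<-.15)
    print(n,'counter z',np.nanmedian(z[(abs(x-.45)<.05)&(abs(y+.18)<.03)]).round(4))
    p=W[reg&(z>.033)&(z<.042)]; h=W[reg&(z>.055)]
    r=cv2.minAreaRect((p[:,:2]*1000).astype(np.float32)); print('walltop',np.round(r[0],1),np.round(r[1],1),round(r[2],1))
    f=W[reg&(z>.006)&(z<.042)]; r=cv2.minAreaRect((f[:,:2]*1000).astype(np.float32)); print('pan',np.round(r[0],1),np.round(r[1],1),round(r[2],1))
    P.append(f); Hd.append(h)
P=np.vstack(P);Hd=np.vstack(Hd)
r=cv2.minAreaRect((P[:,:2]*1000).astype(np.float32)); print('both',np.round(r[0],1),np.round(r[1],1),round(r[2],1))
for a,b in((.055,.07),(.07,.085),(.085,.1),(.1,.115)):
    q=Hd[(Hd[:,2]>a)&(Hd[:,2]<b)]; r=cv2.minAreaRect((q[:,:2]*1000).astype(np.float32)); print(a,np.round(r[0],1),np.round(r[1],1),round(r[2],1))
E
python3 s.py
```

```text
scene counter z -0.0008
walltop [ 461.8 -328. ] [ 61.3 151.7] 82.0
pan [ 464.5 -308.1] [102.6 152.2] 84.0
side counter z 0.0004
walltop [ 463.4 -327.3] [ 65.3 152.7] 82.8
pan [ 461.5 -299.5] [173.9 236.4] 14.2
both [ 461.5 -299.5] [173.9 236.4] 14.2
0.055 [ 459.8 -357.4] [36.1 30.8] 89.5
0.07 [ 458.5 -368.8] [41.  30.1] 85.0
0.085 [ 457.3 -378.2] [37.8 29.1] 82.6
0.1 [ 455.2 -391.5] [41.  28.6] 80.3
```

{"method": "step_arm", "body": {"delta_pos": [[0.577,-1,0.333],[0.577,-1,0.333],[0.577,-1,0.333],[0.577,-1,0.333],[0.577,-1,0.333],[0.577,-1,0.333],[0.577,-1,0.333],[0.577,-1,0.333],[0.577,-1,0.333],[0.577,-1,0.333],[0.577,-1,0.333],[0.577,-1,0.333]], "turn": [-0.4,-0.4,-0.4,-0.4,-0.4,-0.4,-0.4,-0.4,-0.4,-0.4,-0.4,-0.4], "grip": 0}}

```text
time: 1.35
ee_pos: [0.4516, 0.2579, 0.3232]
eef_rot: [0.497, 0.868, 0.0, 0.0]
ft_force: [0.9, -0.5, -0.4]
width: 0.087
grip_force: 0.0
```

{"method": "step_arm", "body": {"delta_pos": [[0,-1,0],[0,-1,0],[0,-1,0],[0,-1,0],[0,-1,0],[0,-1,0],[0,-1,0],[0,-1,0],[0,-1,0],[0,-1,0],[0,-1,0],[0,-1,0]], "turn": [-0.4,-0.4,-0.4,-0.4,-0.4,-0.4,-0.4,-0.4,-0.4,-0.4,-0.4,-0.4]}}

```text
time: 2.55
ee_pos: [0.4504, -0.042, 0.3225]
eef_rot: [0.723, 0.691, 0.0, 0.0]
ft_force: [0.3, -0.3, 0.3]
width: 0.0871
grip_force: 0.0
```

{"method": "step_arm", "body": {"delta_pos": [[0,-1,-0.2],[0,-1,-0.2],[0,-1,-0.2],[0,-1,-0.2],[0,-1,-0.2],[0,-1,-0.2],[0,-1,-0.2],[0,-1,-0.2],[0,-1,-0.2],[0,-1,-0.2],[0,-1,-0.2],[0,-1,-0.2]], "turn": [-0.1,-0.1,-0.1,-0.1,-0.1,-0.1,-0.1,-0.06,0,0,0,0]}}

```text
time: 3.75
ee_pos: [0.4499, -0.3419, 0.2624]
eef_rot: [0.753, 0.658, -0.0, 0.0]
ft_force: [0.6, -0.0, 0.8]
width: 0.0868
grip_force: 0.0
```

```bash
python3 - <<'E'
from h import *
cs={n:shot(n) for n in('scene','side','wrist')}
s=read_state(); p=s['ee_pos']; print(p)
a=np.arctan2(*s['eef_rot'][[1,0]])*2; X=np.array([np.cos(a),np.sin(a)]); Y=np.array([np.sin(a),-np.cos(a)])
for n in('scene','side'):
    W=cloud(cs[n]); d=W-p; g=np.stack([d[...,:2]@X,d[...,:2]@Y,d[...,2]],-1)
    for a0 in np.arange(0.0,.26,.02):
        q=g[(g[...,2]>a0)&(g[...,2]<a0+.02)&(abs(g[...,0])<.16)&(abs(g[...,1])<.16)]
        if len(q)>10: print(n,a0.round(3),len(q),np.nanpercentile(q,1,axis=0)[:2].round(3),np.nanpercentile(q,99,axis=0)[:2].round(3))
u,v=proj(cs['side'],p)[0].astype(int); print(u,v)
im=cs['side']['image'][max(0,v-150):v+150,max(0,u-150):u+150]
b=cs['wrist']['image']
cv2.imwrite('pics/b.png',np.hstack([cv2.resize(im,(400,400*im.shape[0]//im.shape[1]))[:300],cv2.resize(b,(400,300))])[...,::-1] if im.shape[0]*400//im.shape[1]>=300 else b[...,::-1])
E
```

```text
[ 0.4491207  -0.34218736  0.2620408 ]
scene 0.0 140 [-0.011 -0.049] [0.013 0.056]
scene 0.02 146 [-0.01  -0.053] [0.013 0.059]
scene 0.04 116 [-0.01  -0.057] [0.013 0.06 ]
scene 0.06 254 [-0.034 -0.08 ] [0.039 0.09 ]
scene 0.08 771 [-0.033 -0.084] [0.039 0.095]
scene 0.1 1249 [-0.032 -0.091] [0.038 0.097]
scene 0.12 372 [-0.022 -0.047] [0.027 0.02 ]
scene 0.14 262 [-0.021 -0.046] [0.037 0.02 ]
scene 0.16 495 [-0.029 -0.047] [0.039 0.04 ]
scene 0.18 282 [-0.019 -0.018] [0.043 0.044]
scene 0.2 453 [-0.022 -0.013] [0.043 0.045]
scene 0.22 18 [-0.001  0.031] [0.03  0.042]
side 0.0 59 [-0.015  0.003] [0.006 0.053]
side 0.02 28 [-0.015  0.043] [0.002 0.053]
side 0.04 46 [-0.015  0.044] [-0.006  0.059]
side 0.06 227 [-0.042 -0.087] [0.032 0.084]
side 0.08 868 [-0.042 -0.092] [0.031 0.086]
side 0.1 2126 [-0.041 -0.094] [0.031 0.093]
side 0.12 378 [-0.028 -0.05 ] [0.017 0.016]
side 0.14 285 [-0.032 -0.05 ] [ 0.018 -0.024]
side 0.16 1187 [-0.04 -0.05] [0.032 0.011]
side 0.18 147 [-0.047 -0.042] [0.017 0.011]
side 0.2 714 [-0.047 -0.042] [0.029 0.019]
side 0.22 629 [-0.045 -0.04 ] [0.023 0.013]
side 0.24 667 [-0.045 -0.04 ] [0.023 0.013]
375 290
```

View pics/b.png

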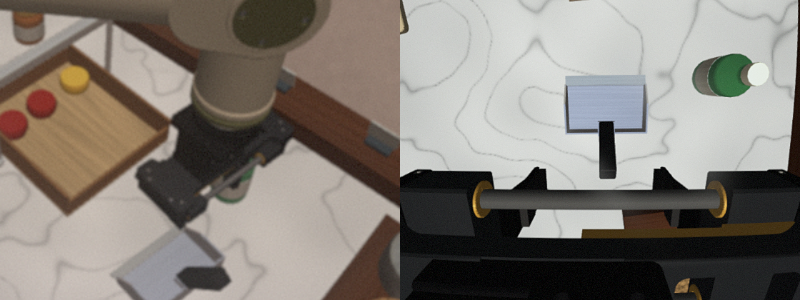

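The left half shows the gripper over the scoop with nothing jutting toward the tub. In the wrist half the scoop pan is at (605,105) and its handle top at (607,170). I'll refine the scoop pose from the wrist view.

```bash
python3 - <<'E'
from h import *
c=load('wrist'); W=cloud(c); x,y,z=W[...,0],W[...,1],W[...,2]
reg=(x>.36)&(x<.57)&(y>-.45)&(y<-.2)
def R(m,t):
    q=W[m]; r=cv2.minAreaRect((q[:,:2]*1000).astype(np.float32)); print(t,len(q),np.round(r[0],1),np.round(r[1],1),round(r[2],1))
print(np.nanmedian(z[(abs(x-.45)<.1)&(abs(y+.2)<.03)]))
R(reg&(z>.033)&(z<.042),'walltop'); R(reg&(z>.004)&(z<.045),'pan')
m=reg&(z>.06)&(z<.14); R(m,'handle'); R(m&(z>.112),'top')
E
```

```text
9.865106713524696e-06
walltop 579 [ 463.4 -326.7] [ 66.6 150.9] 82.6
pan 2583 [ 465.8 -306.7] [106.9 151.2] 82.7
handle 1603 [ 457.2 -377. ] [68.8 25.5] 82.2
top 676 [ 454.8 -394.3] [33.8 25.5] 82.1
```

{"method": "step_arm", "body": {"delta_pos": [[0.04,-0.6,-0.5],[0.04,-0.6,-0.5],[0.04,-0.6,-0.5],[0.04,-0.6,-0.5],[0,0,-0.8],[0,0,-0.8],[0,0,-0.8],[0,0,-0.8],[0,0,-0.8],[0,0,-0.5],[0,0,-0.34],[0,0,0]], "turn": [0.04,0,0,0,0,0,0,0,0,0,0,0]}}

```text
time: 5.1
ee_pos: [0.4543, -0.3994, 0.0909]
eef_rot: [0.751, 0.661, -0.0, -0.001]
ft_force: [-0.5, -0.4, 0.9]
width: 0.0868
grip_force: 0.0
```

{"method": "step_arm", "body": {"delta_pos": [[0,0,0],[0,0,0],[0,0,0],[0,0,0],[0,0,0],[0,0,0],[0,0,0],[0,0,0]], "turn": [0,0,0,0,0,0,0,0], "grip": 1, "newtons": 60}}

```text
time: 5.9
ee_pos: [0.4545, -0.3999, 0.0915]
eef_rot: [0.751, 0.661, 0.0, 0.0]
ft_force: [-0.9, -0.0, -0.6]
width: 0.0309
grip_force: 0.0
```

{"method": "step_arm", "body": {"delta_pos": [[0,-0.1,0],[0,0,0],[0,0,0],[0,0,0],[0,0,0],[0,0,0]], "turn": [0,0,0,0,0,0]}}

```text
time: 6.5
ee_pos: [0.4544, -0.4024, 0.0915]
eef_rot: [0.751, 0.661, 0.0, 0.0]
ft_force: [0.0, -0.4, -0.3]
width: 0.0254
grip_force: 59.9
```

{"method": "step_arm", "body": {"delta_pos": [[0,0,0.4],[0,0,0.6],[0,0,0.8],[0,0,0.8],[0,0,0.8],[0,0,0.8],[0,0,0.8],[0,0,0]], "turn": [0,0,0,0,0,0,0,0]}}

```text
time: 7.3
ee_pos: [0.4552, -0.4036, 0.2201]
eef_rot: [0.751, 0.661, 0.001, 0.002]
ft_force: [-0.3, -0.6, -2.8]
width: 0.0253
grip_force: 59.9
```

```bash
cat > w.py <<'E'
from h import *
# scoop pose seen by the wrist camera, in tool-relative terms
c=shot('wrist'); W=cloud(c); s=read_state(); p=s['ee_pos']
a=np.arctan2(*s['eef_rot'][[1,0]])*2; X=np.array([np.cos(a),np.sin(a)]); Y=np.array([np.sin(a),-np.cos(a)])
d=W-p; g=np.stack([d[...,:2]@X,d[...,:2]@Y,d[...,2]],-1)
m=(g[...,0]>.03)&(g[...,0]<.165)&(abs(g[...,1])<.085)&(g[...,2]<-.02)&(g[...,2]>-.115)
q=g[m]; r=cv2.minAreaRect((q[:,:2]*1000).astype(np.float32)); print('ee',p.round(4),'toolx yaw',np.degrees(a)%360,'width',s['width'],s['grip_force'],s['ft_force'].round(2))
print('pan rect tool',np.round(r[0],1),np.round(r[1],1),round(r[2],1), 'z range',np.percentile(q[:,2],[1,50,99]).round(4))
f=q[(abs(q[:,1])<.055)&(q[:,0]>.055)&(q[:,0]<.12)]; A=np.c_[f[:,:2],np.ones(len(f))]; k=np.linalg.lstsq(A,f[:,2],rcond=None)[0]
print('floor plane dz/dx(+=nose up) deg',np.degrees(k[:2]).round(2),'z at x=.099',(k@[.099,0,1]).round(4))
cv2.imwrite('pics/w_%.0f.png'%(s['time']*100),c['image'][...,::-1])
E
python3 w.py; ls pics
```

```text
ee [ 0.4548 -0.403   0.2182] toolx yaw 82.69463173858297 width 0.025617294601421564 59.86808639281662 [-0.28  0.21 -3.41]
pan rect tool [95.1  0.5] [151.2 104.9] 89.0 z range [-0.0897 -0.0875 -0.0257]
floor plane dz/dx(+=nose up) deg [-16.93   0.61] z at x=.099 -0.0875
a.png
b.png
scene0.png
w_735.png
```

{"method": "step_arm", "body": {"delta_pos": [[0.1,0.4,0],[0.18,0.86,0],[0.18,0.86,0],[0.18,0.86,0],[0.18,0.86,0],[0.18,0.86,0],[0.18,0.86,0],[0.18,0.86,0],[0.18,0.86,0],[0.18,0.86,0],[0.18,0.86,0],[0.18,0.86,0]], "turn": [0.061,0.061,0.061,0.061,0.061,0.061,0.061,0.061,0.061,0.061,0,0]}}

```text
time: 8.55
ee_pos: [0.5058, -0.1539, 0.2153]
eef_rot: [0.726, 0.688, -0.001, -0.001]
ft_force: [1.0, -0.1, -2.9]
width: 0.0257
grip_force: 59.9
```

{"method": "step_arm", "body": {"delta_pos": [[0.06,0.46,0],[0,0,0],[0,0,0]], "turn": [0,0,0]}}

```text
time: 8.85
ee_pos: [0.5075, -0.145, 0.2161]
eef_rot: [0.726, 0.688, -0.0, -0.0]
ft_force: [-0.6, -0.5, -2.9]
width: 0.0258
grip_force: 59.9
```

```bash
cat > t.py <<'E'
from h import *
# tub robot-side wall top (z~.06) and end walls, lamp, scoop sides, from the wrist camera
c=shot('wrist'); W=cloud(c); s=read_state(); p=s['ee_pos']; x,y,z=W[...,0],W[...,1],W[...,2]
a=np.arctan2(*s['eef_rot'][[1,0]])*2; print('ee',p.round(4),np.degrees(a)%360,s['grip_force'].round(1),s['ft_force'].round(1))
u=np.array([np.cos(np.radians(86.85)),np.sin(np.radians(86.85))]); v=np.array([-u[1],u[0]])
d=W[...,:2]-[.560,.0125]; tx,ty=d@u,d@v; dp=p[:2]-[.56,.0125]; print('TCP tub',dp@u,dp@v)
m=(abs(z-.06)<.004)&(abs(ty-.123)<.012)&(abs(tx)<.13)
for lo,hi in((-.13,-.08),(-.08,-.03),(-.03,.02),(.02,.07),(.07,.12)):
    for nm,sg in(('robot',1),('far',-1)):
        m=(abs(z-.06)<.004)&(abs(ty-sg*.123)<.012)&(tx>lo)&(tx<hi)
        if m.sum()>15: print(nm,lo,m.sum(),np.percentile(ty[m],[3,50,97]).round(4))
m=(abs(z-.04)<.005)&(abs(tx+.138)<.012)&(abs(ty)<.11)
if m.sum()>15: print('rightend',m.sum(),np.percentile(tx[m],[3,50,97]).round(4))
m=(abs(z-.076)<.005)&(abs(tx-.138)<.012)&(abs(ty)<.11)
if m.sum()>15: print('leftend',m.sum(),np.percentile(tx[m],[3,50,97]).round(4))
m=(z>.175)&(z<.215)&(abs(tx-.036)<.03)&(abs(ty)<.1)
if m.sum()>15: print('lamp',m.sum(),np.percentile(tx[m],[3,50,97]).round(4))
m=(z>p[2]-.062)&(z<p[2]-.045)&(abs(ty-dp@v)<.09)&(tx>dp@u+.04)&(tx<dp@u+.11)
if m.sum()>15:
  r=cv2.minAreaRect(np.stack([tx[m],ty[m]],1).astype(np.float32)*1000);print('pan rim',np.round(r[0],1),np.round(r[1],1),round(r[2],1),np.percentile(ty[m],[2,98]).round(4))
cv2.imwrite('pics/t_%.0f.png'%(s['time']*100),c['image'][...,::-1]); print('t_%.0f'%(s['time']*100))
E
python3 t.py
```

```text
Traceback (most recent call last):
  File "t.py", line 4, in <module>
    a=np.arctan2(*s['eef_rot'][[1,0]])*2; print('ee',p.round(4),np.degrees(a)%360,s['grip_force'].round(1),s['ft_force'].round(1))
                                                                                  ^^^^^^^^^^^^^^^^^^^^^
AttributeError: 'float' object has no attribute 'round'
```

```bash
sed -i "s/s\['grip_force'\].round(1)/s['grip_force']/" t.py; python3 t.py
```

```text
ee [ 0.5075 -0.1457  0.2164] 86.7947174306926 59.86730135336984 [-0.5 -0.3 -2.4]
TCP tub -0.1608423624553083 0.043720471691302776
far -0.13 335 [-0.1253 -0.1215 -0.119 ]
far -0.08 368 [-0.1256 -0.1217 -0.1195]
robot -0.03 106 [0.1199 0.1223 0.1254]
far -0.03 407 [-0.1257 -0.1218 -0.1194]
robot 0.02 47 [0.1194 0.1217 0.1256]
far 0.02 74 [-0.1257 -0.1217 -0.1195]
rightend 735 [-0.1392 -0.1366 -0.1333]
pan rim [-84.6  43.9] [ 67.1 151.5] 0.1 [-0.0308  0.1185]
t_895
```

{"method": "step_arm", "body": {"delta_pos": [[0.09,0,-0.4],[0,0,-0.6],[0,0,-0.6],[0,0,-0.6],[0,0,-0.6],[0,0,-0.6],[0,0,-0.6],[0,0,-0.4],[0,0,-0.2],[0,0,0],[0,0,0]], "turn": [0,0,0,0,0,0,0,0,0,0,0]}}

```text
time: 10.05
ee_pos: [0.5105, -0.1446, 0.1019]
eef_rot: [0.726, 0.688, 0.0, 0.0]
ft_force: [0.1, -0.9, -2.0]
width: 0.0254
grip_force: 59.9
```

```bash
python3 t.py; python3 - <<'E'
from h import *
c=load('wrist'); c=shot('wrist'); s=read_state()
W=cloud(c); hsv=cv2.cvtColor(c['image'],cv2.COLOR_RGB2HSV); H,S=hsv[...,0].astype(int),hsv[...,1]
u=np.array([np.cos(np.radians(86.85)),np.sin(np.radians(86.85))]); v=np.array([-u[1],u[0]])
m=((H<6)|(H>172))&(S>150); k,l,st,ce=cv2.connectedComponentsWithStats(m.astype(np.uint8))
for i in range(1,k):
    if st[i,4]>60:
        q=W[l==i]; d=q[:,:2]-[.56,.0125]; print('red tub x',np.nanpercentile(d@u,[1,99]).round(4),'y',np.nanpercentile(d@v,[1,99]).round(4),'z',np.nanpercentile(q[:,2],[50,98]).round(4))
E
```

```text
ee [ 0.5106 -0.1446  0.1021] 86.88711357334789 59.867501225089654 [ 0.4 -0.1 -2.6]
TCP tub -0.15956052321887856 0.04066388909304504
robot -0.13 774 [0.1199 0.1224 0.1258]
far -0.13 820 [-0.1251 -0.1209 -0.119 ]
robot -0.08 897 [0.1198 0.1222 0.1258]
far -0.08 929 [-0.1253 -0.1211 -0.119 ]
robot -0.03 334 [0.1197 0.1222 0.1256]
far -0.03 436 [-0.1254 -0.1213 -0.1192]
rightend 2043 [-0.1389 -0.1357 -0.1331]
pan rim [-83.6  43.3] [ 69.9 156. ] 0.7 [-0.0336  0.1207]
t_1010
```

{"method": "step_arm", "body": {"delta_pos": [[0,0,-0.1],[0,0,-0.1],[0,0,0],[0,0,0]], "turn": [0,0,0,0]}}

```text
time: 10.55
ee_pos: [0.5107, -0.1446, 0.0972]
eef_rot: [0.726, 0.688, 0.001, 0.0]
ft_force: [-1.5, -0.2, 4.1]
width: 0.0252
grip_force: 59.9
```

{"method": "step_arm", "body": {"delta_pos": [[0.0138,0.25,0],[0.0275,0.5,0],[0.0275,0.5,0],[0.0275,0.5,0],[0.0275,0.5,0],[0.0275,0.5,0],[0.0138,0.25,0],[0,0,0]], "turn": [0,0,0,0,0,0,0,0]}}

```text
time: 11.35
ee_pos: [0.5152, -0.068, 0.0972]
eef_rot: [0.725, 0.688, 0.001, 0.0]
ft_force: [1.0, 0.8, 4.1]
width: 0.0253
grip_force: 59.9
```

```bash
cat > v.py <<'E'
from h import *
import sys
s=read_state(); p=s['ee_pos']; u=np.array([np.cos(np.radians(86.85)),np.sin(np.radians(86.85))]); v=np.array([-u[1],u[0]])
dp=p[:2]-[.56,.0125]; print('ee',p.round(4),'TCP tub',(dp@u).round(4),(dp@v).round(4),s['ft_force'].round(1),s['time'])
ims=[]
for n in('scene','side'):
    c=shot(n); W=cloud(c); hsv=cv2.cvtColor(c['image'],cv2.COLOR_RGB2HSV); H,S=hsv[...,0].astype(int),hsv[...,1]; z=W[...,2]
    d=W[...,:2]-[.56,.0125]; tx,ty=d@u,d@v
    m=((H<6)|(H>172))&(S>150)&(abs(tx)<.5)&(abs(ty)<.5)&(z<.3); k,l,st,ce=cv2.connectedComponentsWithStats(m.astype(np.uint8))
    for i in range(1,k):
        if st[i,4]>60:
            q=l==i; print(n,'red',st[i,4],'tub x',np.nanpercentile(tx[q],[1,99]).round(4),'y',np.nanpercentile(ty[q],[1,99]).round(4),'z',np.nanpercentile(z[q],[1,50,99]).round(4))
    b=(z>.18)&(z<.205)&(abs(tx-.036)<.025)&(abs(ty)<.14)
    g=(z>p[2]+.07)&(z<p[2]+.115)&(abs(tx-dp@u)<.055)&(abs(ty-dp@v)<.1)&(tx<.02)
    print(n,'lamp x',np.nanpercentile(tx[b],[3,97]).round(4),'gripper x',np.nanpercentile(tx[g],[2,98]).round(4) if g.sum() else None)
    a,e=proj(c,[.56,.03,.06])[0].astype(int); im=c['image'][max(0,e-105):e+105,max(0,a-140):a+140]; ims.append(cv2.resize(im,(400,300)))
if len(sys.argv)>1: cv2.imwrite('pics/%s.png'%sys.argv[1],np.hstack(ims)[...,::-1])
E
python3 v.py v1
```

```text
ee [ 0.5152 -0.068   0.0972] TCP tub -0.0828 0.0404 [1.  0.8 4.1] 11.35
scene red 200 tub x [0.0649 0.1097] y [0.0535 0.0966] z [0.0319 0.0354 0.0385]
scene red 314 tub x [0.0659 0.1137] y [-0.0205  0.0258] z [0.0309 0.0351 0.0385]
scene lamp x [0.0386 0.0478] gripper x [-0.118  -0.0468]
side red 227 tub x [0.0644 0.1154] y [-0.0192  0.033 ] z [0.0315 0.0362 0.042 ]
side red 273 tub x [0.0569 0.1119] y [0.0547 0.1002] z [0.0238 0.0359 0.0409]
side lamp x [0.024  0.0306] gripper x [-0.1216 -0.0525]
```

View pics/v1.png

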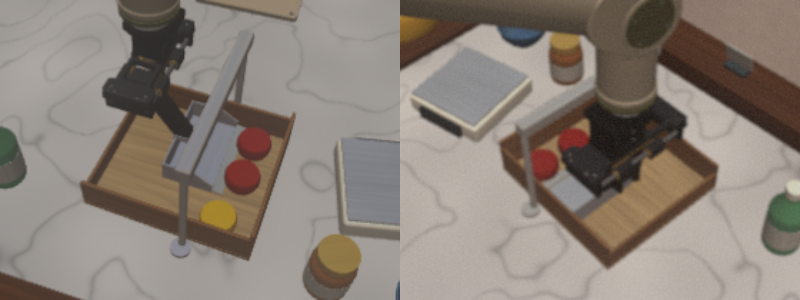

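The scoop is down flat behind both reds (scene crop ~(253,143) and (241,178)), the yellow at (218,217) is clear of it, and the gripper is well behind the lamp bar. I'll drive on.

{"method": "step_arm", "body": {"delta_pos": [[0.0165,0.3,0],[0.0165,0.3,0],[0.0165,0.3,0],[0.0165,0.3,0],[0.0165,0.3,0],[0.0165,0.3,0],[0,0,0]], "turn": [0,0,0,0,0,0,0]}}

```text
time: 12.15
ee_pos: [0.5176, -0.024, 0.0972]
eef_rot: [0.726, 0.688, 0.001, 0.001]
ft_force: [1.0, -1.3, 6.0]
width: 0.0254
grip_force: 59.9
```

```bash
python3 v.py
```

```text
ee [ 0.5176 -0.024   0.0972] TCP tub -0.0388 0.0403 [ 1.  -1.3  6. ] 12.15
scene red 296 tub x [0.0837 0.1311] y [-0.0206  0.025 ] z [0.0309 0.0391 0.045 ]
scene lamp x [0.0465 0.0478] gripper x [-0.0743 -0.0027]
side red 187 tub x [0.0748 0.1268] y [0.0563 0.0951] z [0.0282 0.0402 0.0469]
side lamp x [0.0242 0.0304] gripper x [-0.0776 -0.0097]
```

{"method": "step_arm", "body": {"delta_pos": [[0.0165,0.3,0],[0.0165,0.3,0],[0.006,0.12,0],[0,0,0],[0,0,0]], "turn": [0,0,0,0,0]}}

```text
time: 12.75
ee_pos: [0.5186, -0.0065, 0.0972]
eef_rot: [0.726, 0.688, 0.001, 0.001]
ft_force: [0.0, -0.4, 7.1]
width: 0.0254
grip_force: 59.9
```

```bash
python3 v.py v2
```

```text
ee [ 0.5186 -0.0065  0.0972] TCP tub -0.0213 0.0403 [ 0.  -0.4  7.1] 12.75
scene red 163 tub x [0.074 0.108] y [0.0521 0.0951] z [0.0339 0.0392 0.0439]
scene red 298 tub x [0.0753 0.1217] y [-0.0215  0.0256] z [0.0336 0.0403 0.0457]
scene lamp x [0.0116 0.0478] gripper x [-0.0573  0.0147]
side red 208 tub x [0.069  0.1208] y [0.0601 0.0966] z [0.0281 0.0393 0.0466]
side lamp x [0.0244 0.0301] gripper x [-0.0599  0.0076]
```

View pics/v2.png

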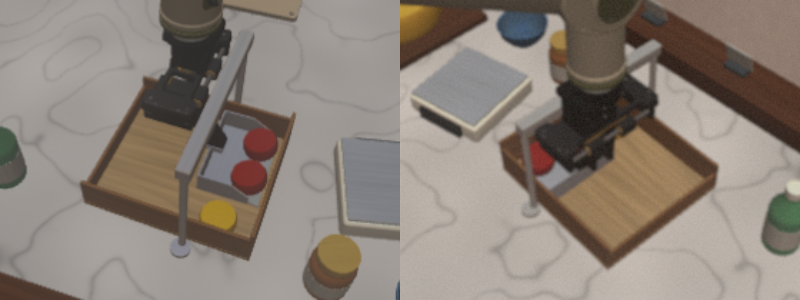

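Both reds sit inside the pan behind the lip (scene crop (260,143) and (248,177)), the yellow is untouched, and the gripper is still short of the bar. I'll lift gently.

{"method": "step_arm", "body": {"delta_pos": [[0,0,0.1],[0,0,0.2],[0,0,0.3],[0,0,0.4],[0,0,0.4],[0,0,0.4],[0,0,0.4],[0,0,0.4],[0,0,0.4],[0,0,0.3],[0,0,0.2],[0,0,0]], "turn": [0,0,0,0,0,0,0,0,0,0,0,0]}}

```text
time: 14.05
ee_pos: [0.5181, -0.0064, 0.1846]
eef_rot: [0.726, 0.688, 0.0, 0.0]
ft_force: [0.4, -0.2, -4.2]
width: 0.0253
grip_force: 59.9
```

```bash
python3 v.py v3; python3 w.py
```

```text
ee [ 0.5181 -0.0064  0.1846] TCP tub -0.0211 0.0408 [ 0.4 -0.2 -4.2] 14.05
scene red 326 tub x [0.0745 0.1212] y [-0.0206  0.026 ] z [0.1202 0.1262 0.131 ]
scene lamp x [0.0119 0.0478] gripper x [-0.0569  0.0151]
side red 62 tub x [0.0664 0.078 ] y [0.064  0.0975] z [0.109  0.1191 0.124 ]
side lamp x [0.0239 0.0297] gripper x [-0.0599  0.0088]
ee [ 0.5175 -0.0064  0.1836] toolx yaw 86.89631064008995 width 0.025410347064431002 59.86776332196314 [-0.46 -0.52 -4.86]
pan rect tool [115.9   0.5] [ 96.8 168.9] 0.1 z range [-0.1092 -0.0644 -0.0533]
floor plane dz/dx(+=nose up) deg [43.42 -0.44] z at x=.099 -0.0734
```

View pics/v3.png

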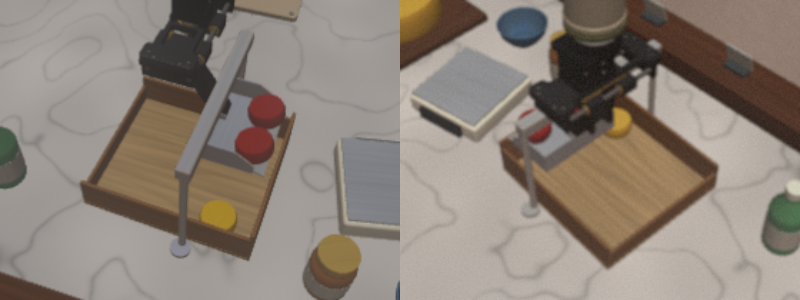

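{"method": "step_arm", "body": {"delta_pos": [[-0.008,-0.15,0],[-0.016,-0.3,0],[-0.025,-0.45,0],[-0.03,-0.55,0],[-0.033,-0.6,0],[-0.033,-0.6,0],[-0.033,-0.6,0],[-0.033,-0.6,0],[-0.022,-0.4,0],[-0.011,-0.2,0],[0,0,0]], "turn": [0,0,0,0,0,0,0,0,0,0,0]}}

```text
time: 15.3
ee_pos: [0.5115, -0.1185, 0.184]
eef_rot: [0.726, 0.687, 0.0, 0.0]
ft_force: [-0.2, 0.3, -4.1]
width: 0.0254
grip_force: 59.9
```

{"method": "step_arm", "body": {"delta_pos": [[0,0,0.2],[0,0,0.4],[0,0,0.6],[0,0,0.7],[0,0,0.8],[0,0,0.8],[0,0,0.8],[0,0,0.7],[0,0,0.5],[0,0,0.3],[0,0,0]], "turn": [0,0,0,0,0,0,0,0,0,0,0]}}

```text
time: 16.4
ee_pos: [0.512, -0.1175, 0.3298]
eef_rot: [0.726, 0.688, 0.001, 0.0]
ft_force: [0.3, 0.6, -4.1]
width: 0.0252
grip_force: 59.9
```

```bash
python3 v.py v4; python3 - <<'E'
from h import *
s=read_state(); p=s['ee_pos']; a=np.arctan2(*s['eef_rot'][[1,0]])*2; X=np.array([np.cos(a),np.sin(a)]); Y=np.array([np.sin(a),-np.cos(a)])
for n in('scene','side','wrist'):
    c=load(n) if n!='wrist' else shot(n); W=cloud(c); d=W-p; g=np.stack([d[...,:2]@X,d[...,:2]@Y,d[...,2]],-1)
    hsv=cv2.cvtColor(c['image'],cv2.COLOR_RGB2HSV); H,S=hsv[...,0].astype(int),hsv[...,1]
    m=((H<6)|(H>172))&(S>150)&(abs(g[...,1])<.09)&(g[...,0]>0)&(g[...,0]<.18)&(abs(g[...,2])<.1)
    k,l,st,ce=cv2.connectedComponentsWithStats(m.astype(np.uint8))
    for i in range(1,k):
        if st[i,4]>60: q=g[l==i]; print(n,'red: scoop x',(np.nanpercentile(q[:,0],[1,99])-.098).round(4),'y',np.nanpercentile(q[:,1],[1,99]).round(4),'z',(np.nanpercentile(q[:,2],[1,99])+.0915).round(4))
E
```

```text
ee [ 0.512  -0.1175  0.3298] TCP tub -0.1325 0.0408 [ 0.3  0.6 -4.1] 16.4
scene red 299 tub x [-0.0382  0.0094] y [0.0525 0.1009] z [0.2642 0.2709 0.2746]
scene red 352 tub x [-0.0355  0.0104] y [-0.0207  0.0259] z [0.2661 0.2718 0.2759]
scene lamp x [0.0447 0.0479] gripper x [-0.1659 -0.0951]
side red 487 tub x [-0.0424  0.0058] y [0.0554 0.106 ] z [0.2548 0.2697 0.2761]
side lamp x [0.0238 0.0297] gripper x [-0.171  -0.1026]
scene red: scoop x [-0.0037  0.044 ] y [-0.0595 -0.0111] z [0.0273 0.0376]
scene red: scoop x [-0.0011  0.0449] y [0.0155 0.0621] z [0.0292 0.039 ]
side red: scoop x [-0.0079  0.0403] y [-0.0646 -0.014 ] z [0.0178 0.0392]
wrist red: scoop x [-0.0033  0.0473] y [0.0115 0.0622] z [0.0273 0.0384]
wrist red: scoop x [-0.006   0.0462] y [-0.0618 -0.0089] z [0.0237 0.0383]
```

View pics/v4.png

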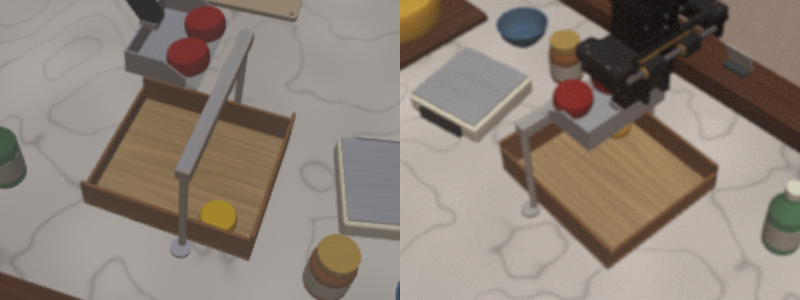

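{"method": "step_arm", "body": {"delta_pos": [[0.03,0.4,0],[0.03,0.6,0],[0.03,0.7,0],[0.03,0.8,0],[0.03,0.8,0],[0.03,0.8,0],[0.03,0.8,0],[0.03,0.8,0],[0.03,0.8,0],[0.03,0.8,0],[0.03,0.8,0],[0.03,0.8,0]], "turn": [0.05,0.1,0.1,0.1,0.1,0.1,0.1,0.1,0.1,0.1,0.1,0.1]}}

```text
time: 17.75
ee_pos: [0.5207, 0.1066, 0.3289]
eef_rot: [0.676, 0.736, 0.0, -0.0]
ft_force: [-0.6, -0.3, -3.3]
width: 0.0257
grip_force: 59.9
```

{"method": "step_arm", "body": {"delta_pos": [[0.03,0.8,0],[0.03,0.8,0],[0.03,0.8,0],[0.03,0.7,0],[0.03,0.6,0],[0.03,0.5,0],[0.03,0.4,0],[0.03,0.3,0],[0.03,0.25,0],[0.03,0.15,0],[0,0.08,0],[0,0,0]], "turn": [0.1,0.1,0.1,0.1,0.1,0.1,0.1,0.1,0.1,0,0,0]}}

```text
time: 18.95
ee_pos: [0.5282, 0.2393, 0.329]
eef_rot: [0.636, 0.771, 0.0, 0.0]
ft_force: [0.3, 0.4, -3.1]
width: 0.0252
grip_force: 59.9
```

```bash
cat > f.py <<'E'
from h import *
import sys
s=read_state(); p=s['ee_pos']; a=np.arctan2(*s['eef_rot'][[1,0]])*2; X=np.array([np.cos(a),np.sin(a)]); Y=np.array([np.sin(a),-np.cos(a)])
print('ee',p.round(4),np.degrees(a)%360,s['ft_force'].round(1),s['time'],'origin',(p[:2]+.098*X).round(4))
ims=[]
for n in('scene','side','wrist'):
    c=shot(n); W=cloud(c); d=W-p; g=np.stack([d[...,:2]@X,d[...,:2]@Y,d[...,2]],-1); z=W[...,2]
    hsv=cv2.cvtColor(c['image'],cv2.COLOR_RGB2HSV); H,S=hsv[...,0].astype(int),hsv[...,1]
    box=(abs(g[...,1])<.09)&(g[...,0]>0)&(g[...,0]<.18)&(g[...,2]<-.01)&(g[...,2]>-.11)
    m=((H<6)|(H>172))&(S>150)&box
    k,l,st,ce=cv2.connectedComponentsWithStats(m.astype(np.uint8))
    for i in range(1,k):
        if st[i,4]>60: q=g[l==i]; print(n,'red: scoop x',(np.nanpercentile(q[:,0],[1,99])-.098).round(4),'y',np.nanpercentile(q[:,1],[1,99]).round(4),'z',(np.nanpercentile(q[:,2],[1,99])+.0915).round(4))
    m=(abs(z-.05)<.006)&(S<60)&(abs(W[...,0]-.51)<.12)&(abs(W[...,1]-.338)<.12)
    if m.sum()>200: r=cv2.minAreaRect((W[m][:,:2]*1000).astype(np.float32)); print(n,'scale',np.round(r[0],1),np.round(r[1],1),round(r[2],1))
    e,v=proj(c,[.51,.32,.08])[0].astype(int); im=c['image'][max(0,v-105):v+105,max(0,e-140):e+140]
    if n!='wrist': ims.append(cv2.resize(im,(400,300)))
if len(sys.argv)>1: cv2.imwrite('pics/%s.png'%sys.argv[1],np.hstack(ims)[...,::-1])
E
python3 f.py
```

```text
ee [0.5282 0.2393 0.329 ] 100.97295936600928 [ 0.3  0.4 -3.1] 18.95 origin [0.5096 0.3355]
scene red: scoop x [-0.0057  0.0413] y [-0.0573 -0.0111] z [0.0253 0.0367]
scene red: scoop x [-0.0047  0.043 ] y [0.012 0.061] z [0.0252 0.0362]
scene scale [510.5 338.5] [164.2 161.9] 10.8
side red: scoop x [-0.0479  0.0396] y [-0.0116  0.053 ] z [0.0134 0.0653]
side red: scoop x [-0.0111  0.0355] y [-0.0637 -0.012 ] z [0.0159 0.0386]
side scale [510.  338.6] [168.6 167.8] 11.4
wrist red: scoop x [-0.0048  0.0458] y [0.0134 0.0622] z [0.0274 0.0382]
wrist red: scoop x [-0.0075  0.0446] y [-0.0617 -0.0093] z [0.0237 0.038 ]
```

{"method": "step_arm", "body": {"delta_pos": [[0,0.1,-0.3],[0,0.1,-0.6],[0,0,-0.8],[0,0,-0.9],[0,0,-0.9],[0,0,-0.9],[0,0,-0.9],[0,0,-0.8],[0,0,-0.6],[0,0,-0.35],[0,0,-0.2],[0,0,0]], "turn": [0,0,0,0,0,0,0,0,0,0,0,0]}}

```text
time: 20.3
ee_pos: [0.5281, 0.2444, 0.1474]
eef_rot: [0.636, 0.772, -0.0, -0.0]
ft_force: [0.0, 0.7, -3.0]
width: 0.0258
grip_force: 59.9
```

{"method": "step_arm", "body": {"delta_pos": [[0,0,-0.04],[0,0,-0.04],[0,0,-0.04],[0,0,-0.04],[0,0,0],[0,0,0]], "turn": [0,0,0,0,0,0]}}

```text
time: 20.9
ee_pos: [0.5282, 0.2444, 0.1437]
eef_rot: [0.636, 0.772, 0.0, 0.0]
ft_force: [-0.2, -0.7, -3.4]
width: 0.0254
grip_force: 59.9
```

{"method": "step_arm", "body": {"delta_pos": [[0,0,-0.04],[0,0,-0.04],[0,0,-0.03],[0,0,0],[0,0,0]], "turn": [0,0,0,0,0]}}

```text
time: 21.4
ee_pos: [0.5285, 0.2443, 0.1414]
eef_rot: [0.636, 0.772, 0.0, 0.0]
ft_force: [0.3, -1.9, 2.5]
width: 0.0253
grip_force: 59.9
```

```bash
python3 f.py v5
```

```text
ee [0.5285 0.2443 0.1414] 100.97943775785785 [ 0.3 -1.9  2.5] 21.4 origin [0.5098 0.3405]
scene scale [510.8 338.9] [162.8 161.8] 10.9
side red: scoop x [-0.0077  0.0376] y [-0.0641 -0.0167] z [0.0202 0.0405]
side scale [508.4 335. ] [166.8 166.3] 11.5
wrist red: scoop x [-0.0032  0.047 ] y [0.0109 0.0619] z [0.0285 0.0395]
wrist red: scoop x [-0.0063  0.0456] y [-0.0621 -0.0093] z [0.0249 0.0394]
wrist scale [512.  332.8] [160.9 146.9] 10.9
```

View pics/v5.png

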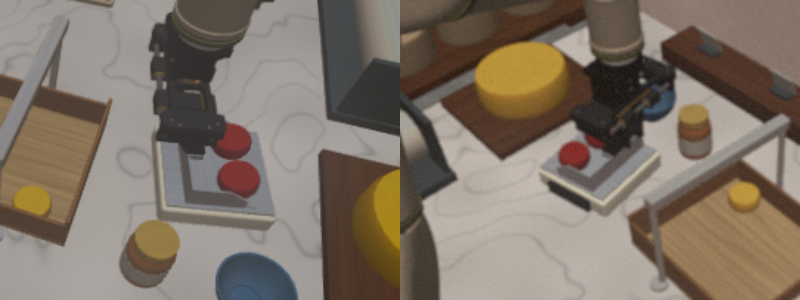

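The scoop is seated on the scale with both reds in the pan (scene crop (232,142) and (240,178)). I'll release it.

{"method": "step_arm", "body": {"delta_pos": [[0,0,0],[0,0,0],[0,0,0]], "turn": [0,0,0], "newtons": 5}}

```text
time: 21.85
ee_pos: [0.5285, 0.2443, 0.1413]
eef_rot: [0.636, 0.772, 0.0, 0.0]
ft_force: [-0.6, -2.5, 6.1]
width: 0.0258
grip_force: 5.0
```

{"method": "step_arm", "body": {"delta_pos": [[0,0,0],[0,0,0],[0,0,0],[0,0,0],[0,0,0],[0,0,0],[0,0,0],[0,0,0],[0,0,0],[0,0,0]], "turn": [0,0,0,0,0,0,0,0,0,0], "grip": 0}}

```text
time: 22.85
ee_pos: [0.5282, 0.2444, 0.141]
eef_rot: [0.636, 0.772, 0.0, 0.0]
ft_force: [0.6, -0.9, -1.0]
width: 0.0865
grip_force: 0.0
```

{"method": "step_arm", "body": {"delta_pos": [[0,0,0.3],[0,0,0.6],[0,0,0.8],[0,0,0.8],[0,0,0.8],[0,0,0.8],[0,0,0.8],[0,0,0.5],[0,0,0],[0,0,0],[0,0,0]], "turn": [0,0,0,0,0,0,0,0,0,0,0]}}

```text
time: 23.95
ee_pos: [0.5278, 0.2442, 0.275]
eef_rot: [0.636, 0.772, -0.001, -0.0]
ft_force: [-0.3, 0.3, -0.6]
width: 0.0874
grip_force: 0.0
```

```bash
python3 - <<'E'
from h import *
s=read_state(); print(s['width'],s['ee_pos'].round(3),s['time'])
t=np.radians(101); X=np.array([np.cos(t),np.sin(t)]); Y=np.array([-X[1],X[0]])
ims=[]
for n in('scene','side','wrist'):
    c=shot(n); W=cloud(c); d=W[...,:2]-[.51,.3405]; gx,gy,z=d@X,d@Y,W[...,2]-.05
    hsv=cv2.cvtColor(c['image'],cv2.COLOR_RGB2HSV); H,S=hsv[...,0].astype(int),hsv[...,1]
    box=(abs(gx)<.11)&(abs(gy)<.1)
    red=((H<6)|(H>172))&(S>150)&box; k,l,st,ce=cv2.connectedComponentsWithStats(red.astype(np.uint8))
    for i in range(1,k):
        if st[i,4]>60: q=l==i; print(n,'red x',np.nanpercentile(gx[q],[1,99]).round(4),'y',np.nanpercentile(gy[q],[1,99]).round(4),'z',np.nanpercentile(z[q],[1,99]).round(4))
    m=box&(z>.033)&(z<.043)&~red&(S<80)
    if m.sum()>50: r=cv2.minAreaRect((np.stack([gx[m],gy[m]],1)*1000).astype(np.float32)); print(n,'rim',np.round(r[0],1),np.round(r[1],1),round(r[2],1))
    m=box&~red&(gx>-.045)&(gx<-.01)&(abs(gy)<.06)&(abs(z-.002)<.012)
    if m.sum()>50: A=np.c_[gx[m],gy[m],np.ones(m.sum())]; k=np.linalg.lstsq(A,z[m],rcond=None)[0]; print(n,'floor tilt deg',np.degrees(k[:2]).round(2),k[2].round(4))
    e,v=proj(c,[.51,.32,.08])[0].astype(int); im=c['image'][max(0,v-105):v+105,max(0,e-140):e+140]
    if n!='wrist': ims.append(cv2.resize(im,(400,300)))
cv2.imwrite('pics/v6.png',np.hstack(ims)[...,::-1])
E
```

```text
0.08735950654277459 [0.528 0.244 0.275] 23.95
scene rim [-6.7  2.6] [106.3 155.8] 2.3
scene floor tilt deg [-0.82  0.05] 0.0002
side red x [-0.0076  0.0379] y [-0.0554 -0.0064] z [0.0213 0.0414]
side red x [-0.0077  0.0362] y [0.0163 0.0631] z [0.023  0.0415]
side rim [-7.5  1.9] [106.2 153.2] 2.2
side floor tilt deg [3.17 0.26] 0.0037
wrist red x [-0.0064  0.0464] y [0.0093 0.0625] z [0.0272 0.0394]
wrist red x [0.0132 0.0479] y [-0.063  -0.0357] z [0.0319 0.0396]
wrist red x [-0.0053  0.0265] y [-0.035  -0.0084] z [0.0258 0.0361]
wrist rim [-23.5   0.9] [ 62.8 150.5] 0.4
wrist floor tilt deg [ 0.44 -0.05] 0.0023
```

View pics/v6.png

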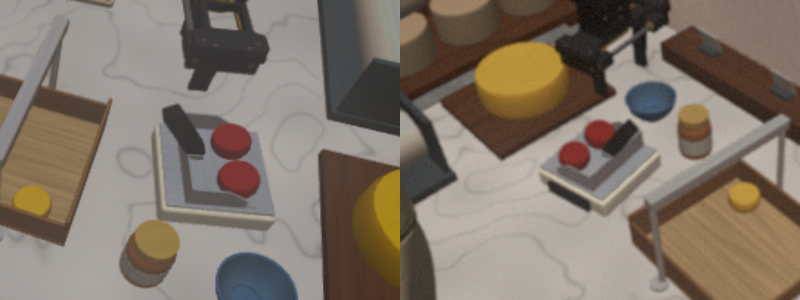

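The scoop stands free, level and centred on the scale with both reds in the pan. The yellow, jar and bowl haven't moved and the gripper is clear above.

```bash
python3 -c "
from bench import *
print(close_job())"
```

```text
the job is handed in; nothing more can be done
None
```

The loaded scoop stands released and level in the middle of the scale with both red cheeses in its pan; the yellow cheese stayed put, the lamp bar was not struck, and the job is handed in with no verdict returned.

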